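# Make up two cake-decorating kits

### The arm

A 6-joint arm with a two-finger parallel gripper is mounted at the origin on the work surface. World frame = base frame: x ahead of the robot, y to its left, z up, the work surface at z = 0. Lengths are in m, angles in degrees, forces in N, time in s.
With the tool pointing down it reaches from about 0.35 to 0.875 m from the base axis. Payload 4.2 kg.
Tool frame: the origin (TCP) lies at the very end of the fingers, on their centre line; the grasp point (between the pads) lies 19 mm behind it; z points along the fingers, y is the line along which they close (so a half turn about z gives the same grasp; the last joint's range is limited). The gripper opens to 87 mm and grips with 3 to 60 N. Pads are 19 mm wide; open, the fingers measure 117 mm over their backs; the gripper's body (75 mm by 190 mm) begins 51 mm behind the grasp point.
Start: joints at [14.817, 22.042, 0.453, 0, -68.411, -14.817], TCP at [0.625, 0, 0.223] pointing down, gripper open.
Joint ranges: [-179.83, 179.83], [-69.29, 118.12], [-61.27, 80.66], [-181.25, 117.63], [-171.15, -9.14], [-177.46, 177.46]. Speed limits (degrees/s): [159.86, 159.86, 180, 180, 180, 180].

### API

Orientations are given as a 3x3 rotation matrix whose columns are the frame's x, y, z axes.
In Python, from station import * gives the robot as it stands.
- The arm moves only by the shell command python3 -m pendant 'ROWS'. ROWS is JSON, a list of rows, each an object of numbers: "x", "y", "z": the shift along the world's x, y, z normalised to -1 to 1, where 1 is 250 mm; "rx", "ry", "rz": the turn, a rotation vector about the world's x, y, z normalised to -1 to 1, where 1 is 180 degrees; "claw": the opening, from 0 (shut) to 1 (fully open). A call has exactly 8 rows; each row is the pose to reach, as a shift and turn from the pose commanded when the call began, turning the shorter way round; what a row does not reach only later rows make up. A row lasts 1/8 s, in which the tool goes at most 62.5 mm and 10.7 degrees, less where a joint would pass 70% of its speed; a pose out of reach is approached as far as the arm can. A call with a number of a shift or a turn outside -1 to 1 is refused whole. A call with a gripper value outside its range is refused whole. The fingers move at their own pace and stop on an object; the grip force is fixed at half the most. Time passes only in rows, so rows that repeat a pose let the fingers close, or fill a call up. It gives the time, the measured TCP pose, the force, the opening and the grip force at its end, in the units of the state.
- sense(): the state, without advancing time (a new reading comes with each control period).
- capture(name): name is "scene" or "side" or "wrist"; returns a dict with "color" (384x512x3 uint8, red, green, blue), "mtx" (3x3 intrinsics, pixels), "world_to_cam" (4x4, takes a point from world to camera coordinates). Camera axes: x right, y up, looking along -z (the intrinsics and any distortion apply to the point x, -y, -z); pixel columns grow to the right and rows downward; lengths in m; the calibration is good to about 2 mm. A picture is of the moment at which its call begins. There is no depth.
- finish_job(): hands the job in; it is judged then, once.
Trained networks look in a picture, given as the dict that the camera call returned (one of the last four; its "shot" number tells which), for a name from the list of things; names that differ only in an ending like _2 or _b are one class to them, and where a whole thing is asked for, a point or a joint stands for the part that bears it (a point fixed in the world has none). Each returns a list of dicts, best first, with "conf" (0 to 1); they miss things now and then, are a little off and sometimes report something else, mostly with a low value. They report only what shows in the picture. A call takes as long as a camera call.
- search_frame(picture, label): "centre" ([column, row] in pixels, amid what is visible of it).
- regions_of(picture, label): "region" (384x512 bool, what is visible of it) and "centre" ([column, row] in pixels, amid what is visible of it).
The state is a dict: "time_s": time; "joints": joint angles; "joint_velocities": joint speeds; "effort": joint torques, N m; "tcp_pos": TCP position; "ee_rot": TCP orientation; "wrist_force": force on the tool from outside, world axes, zero at the start; "moment": the same for the moment, N m; "gripper_width": opening from 0.0 (shut) to 1.0 (fully open); "gripper_force": force on a finger pad.
Only numpy, scipy, OpenCV 4.12 (cv2) and the standard library are available. Lean on these libraries where they do the work, as an engineer would, in place of code of your own. Each camera call takes 0.05 s, during which the arm holds its last target. There are 200 camera calls.

### The job

Make up the two decorating kits from the stock on the bench. Two-bay tray: the square cutter in the large bay and the squeeze bottle in the small bay; three-bay tray: the large round cutter in the large bay, the jar in the middle bay and the piping nozzle in the small bay. Stand each upright on the floor of its bay, about in the middle, and leave the small round cutter, which is for neither order, where it is.

Things in the scene. Friction and masses are not known exactly. Their poses are not given: they have to be found in the camera images.
- cutter_square: Square steel pastry cutter: four upright walls 3 mm thick, open above and below, 50 x 50 mm outside, 40 mm high; its sides lie along its own x and y. It may stand at any angle in its bay. About 60 g. Origin: centre of its underside, z up. Loose, standing on the bench at the start.
- cutter_large: Large round steel pastry cutter: plain ring, 66 mm outside diameter, 3 mm wall, 40 mm high, open above and below. About 60 g. Origin: centre of its underside, z up. Loose, standing on the bench at the start.
- cutter_small: Small round steel pastry cutter: plain ring, 42 mm outside diameter, 3 mm wall, 40 mm high. Belongs to neither kit and must stay where it is. Loose. Origin: centre of its underside, z up.
- bottle: Tall white squeeze bottle: cylinder 36 mm in diameter up to 80 mm height, then a cap and a narrow spout up to 110 mm. About 110 g. Origin: centre of its underside, z up. Loose, standing on the bench at the start.
- jar: Squat jar of gel colour: clear and grey body 44 mm in diameter, black screw lid 48 mm in diameter from 32 mm up to the top at 48 mm. Closed. About 90 g. Origin: centre of its underside, z up. Loose, standing on the bench at the start.
- nozzle: Piping nozzle on its coupler: white cylinder 34 mm in diameter and 40 mm high with a steel cone on top that tapers from 29 mm to 10 mm diameter, 75 mm high in all. About 45 g. Origin: centre of its underside, z up. Loose, standing on the bench at the start.
- tray_two: White plastic tray fixed to the bench (it does not move), with a grey 3 mm floor and 4 mm thick walls and dividers, 12 mm high over the bench; 94 mm wide along its own x (bays 86 mm clear), 154 mm long along its own y. Origin: centre of the underside. Two bays along y: the large one 86 mm long with its centre at y = +30 mm, the small one 56 mm long with its centre at y = -45 mm. All bay centres lie at x = 0, floor at z = 3 mm.
- tray_three: White plastic tray fixed to the bench (it does not move), with a grey 3 mm floor and 4 mm thick walls and dividers, 12 mm high over the bench; 94 mm wide along its own x (bays 86 mm clear), 222 mm long along its own y. Origin: centre of the underside. Three bays along y: the large one 86 mm long, centre at y = -64 mm; the middle one 68 mm long, centre at y = +17 mm; the small one 52 mm long, centre at y = +81 mm. All bay centres lie at x = 0, floor at z = 3 mm.

How it is judged:
By the outcome, as a careful person would: the job done as asked, in the order asked, and still so for the second after the job is handed in, with the robot touching nothing.
It also fails if it takes over 144 s, if anything falls off the work surface, if the arm or the gripper's body presses on something with over 40 N, if the wrist force passes 120 N, or if a joint passes its speed limit or range.

## Working session

There is one attempt and no reset: what is moved stays moved. The work goes in short steps, Python scripts to look and compute and a shell command to move; the robot and the scene stay as the last step left them, time stands still between calls to the robot, and variables do not carry over. Pictures are saved under pics/ and viewed, at most 14 in all, crops included, and the job is handed in when it is done.

```bash
mkdir -p pics; cat > h.py <<'E'
from station import *
import numpy as np, cv2
def ray(p,uv):
    M=np.array(p["mtx"]);T=np.array(p["world_to_cam"])
    d=np.linalg.inv(M)@np.array([uv[0],uv[1],1.0]);d=np.array([d[0],-d[1],-d[2]])
    R=T[:3,:3];return -R.T@T[:3,3],R.T@d
def at_z(p,uv,z):
    c,d=ray(p,uv);return c+d*(z-c[2])/d[2]
def proj(p,X):
    T=np.array(p["world_to_cam"]);q=T[:3,:3]@np.array(X)+T[:3,3]
    u=np.array(p["mtx"])@np.array([q[0],-q[1],-q[2]]);return u[:2]/u[2]
def save(p,n): cv2.imwrite("pics/"+n,p["color"][:,:,::-1])
E
python3 - <<'E'
from h import *
names="cutter_square cutter_large cutter_small bottle jar nozzle tray_two tray_three".split()
H=dict(cutter_square=.02,cutter_large=.02,cutter_small=.02,bottle=.05,jar=.024,nozzle=.033,tray_two=.006,tray_three=.006)
ims=[]
for c in ("scene","side"):
    p=capture(c);ims.append(p["color"][:,:,::-1]);save(p,c+"0.png")
    print(c,np.linalg.inv(p["world_to_cam"])[:3,3].round(3))
    for n in names:
        for r in regions_of(p,n)[:3]:
            ys,xs=np.where(r["region"])
            print(n,round(r["conf"],2),np.round(r["centre"]),xs.min(),xs.max(),ys.min(),ys.max(),at_z(p,r["centre"],H[n]).round(3))
E
```

```text
scene [ 1.087 -0.125  0.861]
cutter_square 0.9 [330. 147.] 315 343 136 166 [0.415 0.195 0.02 ]
cutter_large 0.81 [170. 186.] 153 184 175 209 [ 0.434 -0.185  0.02 ]
cutter_small 0.18 [357. 229.] 314 399 197 257 [0.643 0.174 0.02 ]
bottle 0.62 [359. 118.] 350 367 95 132 [0.371 0.278 0.05 ]
jar 0.95 [114. 168.] 103 127 158 186 [ 0.352 -0.304  0.024]
nozzle 0.6 [222. 185.] 215 230 171 198 [ 0.47  -0.075  0.033]
tray_two 0.72 [354. 226.] 313 399 197 257 [0.628 0.177 0.006]
tray_three 0.75 [195. 265.] 137 256 224 309 [ 0.632 -0.164  0.006]
side [ 0.457 -0.631  0.677]
cutter_square 0.81 [220. 158.] 211 228 147 169 [0.428 0.188 0.02 ]
cutter_large 0.65 [237. 260.] 217 247 247 281 [ 0.458 -0.18   0.02 ]
cutter_large 0.62 [220. 156.] 210 227 148 167 [0.43  0.196 0.02 ]
cutter_small 0.86 [232. 184.] 222 238 173 194 [0.459 0.071 0.02 ]
bottle 0.63 [198. 131.] 189 202 117 147 [0.364 0.289 0.05 ]
jar 0.8 [195. 312.] 180 206 298 330 [ 0.367 -0.298  0.024]
jar 0.74 [235. 220.] 231 245 207 232 [ 0.459 -0.065  0.024]
nozzle 0.78 [237. 220.] 231 244 207 232 [ 0.464 -0.073  0.033]
tray_two 0.58 [284. 160.] 265 308 140 178 [0.621 0.175 0.006]
tray_three 0.73 [315. 255.] 276 352 212 297 [ 0.637 -0.176  0.006]
```

View pics/scene0.png

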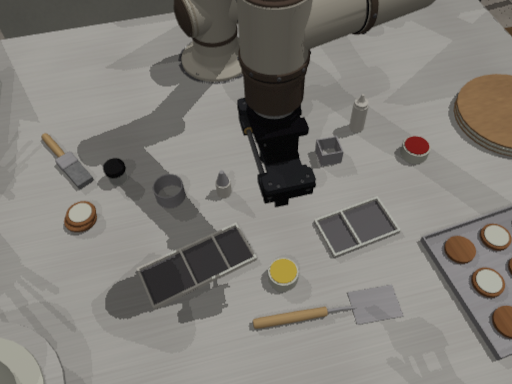

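View pics/side0.png

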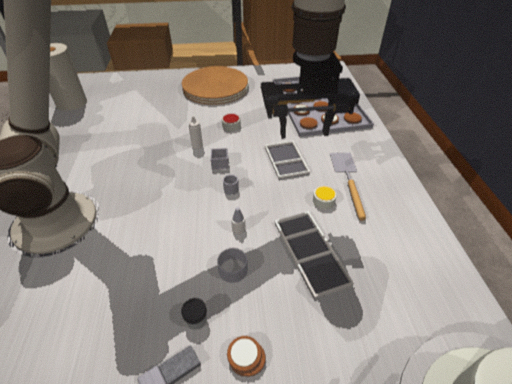

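Both views show all the stock. In the scene view the square is at (330,150), the ring at (170,190), the jar at (114,168), the nozzle at (222,183) and the bottle at (360,113). The two-bay tray is at (356,227) with its large bay on the right, and the three-bay tray is at (197,265) with its large bay on the left. The side view shows the small cutter at (231,185). Next I fit silhouettes of known size to both views at once.

```bash
cat > fit.py <<'E'
from h import *
from scipy.optimize import minimize
a=np.linspace(0,2*np.pi,40)
def cyl(*rz): return np.vstack([np.c_[r*np.cos(a),r*np.sin(a),0*a+z] for r,z in rz])
def box(x,y,h): return np.array([[i*x/2,j*y/2,k] for i in(-1,1) for j in(-1,1) for k in(0,h)])
PARTS=dict(cutter_square=[box(.05,.05,.04)],cutter_large=[cyl((.033,0),(.033,.04))],cutter_small=[cyl((.021,0),(.021,.04))],
 bottle=[cyl((.018,0),(.018,.08)),cyl((.008,.08),(.004,.11))],jar=[cyl((.022,0),(.022,.032)),cyl((.024,.032),(.024,.048))],
 nozzle=[cyl((.017,0),(.017,.04)),cyl((.0145,.04),(.005,.075))],tray_two=[box(.094,.154,.012)],tray_three=[box(.094,.222,.012)])
def mask(p,n,q):
    c,s=np.cos(q[2]),np.sin(q[2]);m=np.zeros((1536,2048),np.uint8)
    for P in PARTS[n]:
        W=np.c_[c*P[:,0]-s*P[:,1]+q[0],s*P[:,0]+c*P[:,1]+q[1],P[:,2]]
        uv=np.array([proj(p,w) for w in W])*4+1.5
        cv2.fillConvexPoly(m,cv2.convexHull(uv.astype(np.float32)).round().astype(np.int32),1)
    return m>0
def fit(n,views,q0):
    yaw=n in("cutter_square","tray_two","tray_three")
    up=[(p,cv2.resize(r.astype(np.float32),(2048,1536),interpolation=cv2.INTER_LINEAR)>.5) for p,r in views]
    def cost(v):
        q=[v[0],v[1],v[2]/5 if yaw else 0];e=0
        for p,r in up:
            m=mask(p,n,q);e+=1-(m&r).sum()/(m|r).sum()
        return e/len(up)
    best=None
    for y in ([q0[2]] if len(q0)>2 else [0,.4,.8,1.2] if n=="cutter_square" else [-.5,0,.5] if yaw else [0]):
        v0=np.array([q0[0],q0[1],y*5])
        S=np.vstack([v0,v0+[.01,0,0],v0+[0,.01,0],v0+[0,0,1.]])
        if not yaw:S=S[:3,:2];
        f=(lambda v:cost(v)) if yaw else (lambda v:cost([v[0],v[1],0]))
        o=minimize(f,S[0],method="Nelder-Mead",options=dict(initial_simplex=S,maxfev=90,xatol=2e-4,fatol=1e-4))
        if best is None or o.fun<best.fun:best=o
    return best.x[0],best.x[1],np.degrees(best.x[2]/5) if yaw else 0,best.fun
E
python3 - <<'E'
from fit import *
q0=dict(cutter_square=(.42,.19),cutter_large=(.445,-.183),cutter_small=(.459,.071),bottle=(.368,.285),jar=(.36,-.3),nozzle=(.465,-.074),tray_two=(.625,.176),tray_three=(.635,-.17))
P=[capture("scene"),capture("side")]
for n,q in q0.items():
    v=[]
    for i,p in enumerate(P):
        if n=="cutter_small" and i==0: continue
        c=[r for r in regions_of(p,n) if np.linalg.norm(at_z(p,r["centre"],.02)[:2]-q)<.06]
        if c: v.append((p,c[0]["region"]))
    o=[fit(n,[w],q) for w in v]+([fit(n,v,q)] if len(v)>1 else [])
    print(n,[np.round(t,4).tolist() for t in o])
s=sense();print(s["time_s"],s["tcp_pos"],s["ee_rot"])
E
```

```text
cutter_square [[0.4267, 0.1857, -2.2294, 0.1198], [0.4257, 0.1866, 88.4693, 0.0767], [0.4261, 0.1864, -2.3373, 0.1033]]
cutter_large [[0.4466, -0.1905, 0.0, 0.2413], [0.4457, -0.1892, 0.0, 0.2466], [0.4461, -0.1895, 0.0, 0.2515]]
cutter_small [[0.4543, 0.0703, 0.0, 0.0704]]
bottle [[0.3556, 0.2833, 0.0, 0.0675], [0.3554, 0.2902, 0.0, 0.0838], [0.3557, 0.2836, 0.0, 0.0976]]
jar [[0.3686, -0.3008, 0.0, 0.1124], [0.3665, -0.3002, 0.0, 0.0629], [0.3669, -0.2997, 0.0, 0.0925]]
nozzle [[0.4668, -0.0729, 0.0, 0.0608], [0.4651, -0.0727, 0.0, 0.1246], [0.4662, -0.0729, 0.0, 0.0988]]
tray_two [[0.6284, 0.1805, 8.792, 0.0445], [0.6268, 0.1833, 8.245, 0.0313], [0.628, 0.1813, 8.3268, 0.0451]]
tray_three [[0.631, -0.1604, 14.2743, 0.0231], [0.6312, -0.1601, 13.7404, 0.0308], [0.6312, -0.1601, 14.2049, 0.0276]]
1.75 [6.24978758e-01 1.39764069e-05 2.22551006e-01] [[-2.75395442e-05 -1.00000000e+00 -8.53498694e-06]
 [-1.00000000e+00  2.75396485e-05 -1.22184209e-05]
 [ 1.22186560e-05  8.53465044e-06 -1.00000000e+00]]
```

```bash
python3 -m pendant '[{"x":-0.796,"y":0.744,"rz":-0.013,"claw":1},{"x":-0.796,"y":0.744,"rz":-0.013,"claw":1},{"x":-0.796,"y":0.744,"rz":-0.013,"claw":1},{"x":-0.796,"y":0.744,"rz":-0.013,"claw":1},{"x":-0.796,"y":0.744,"rz":-0.013,"claw":1},{"x":-0.796,"y":0.744,"z":-0.3,"rz":-0.013,"claw":1},{"x":-0.796,"y":0.744,"z":-0.5,"rz":-0.013,"claw":1},{"x":-0.796,"y":0.744,"z":-0.5,"rz":-0.013,"claw":1}]'
python3 - <<'E'
from fit import *
p=capture("wrist");save(p,"w1.png")
print(np.linalg.inv(p["world_to_cam"])[:3,3].round(3))
for r in regions_of(p,"cutter_square")[:1]: print(r["conf"],r["centre"],fit("cutter_square",[(p,r["region"])],(.426,.186,-.04)))
print(proj(p,[.426,.186,.04]))
E
```

```text
[ 0.625 -0.065  0.384]
[413.59332708 317.65952054]$[0]: bad value
```

View pics/w1.png

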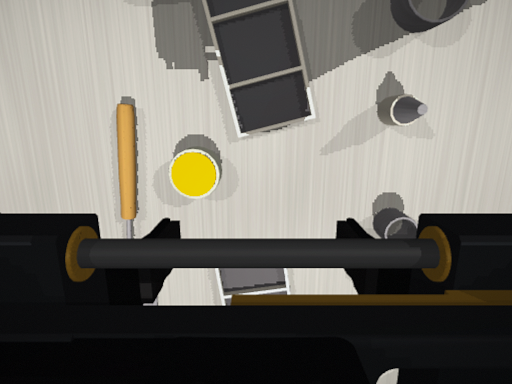

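The wrist view from the start pose shows the three-bay tray (260,70), the nozzle (405,108) and the small cutter (400,222); the arm has not moved. The call was refused, probably because each row needs every key.

```bash
python3 -m pendant '[{"x":-0.796,"y":0.744,"z":0,"rx":0,"ry":0,"rz":-0.013,"claw":1},{"x":-0.796,"y":0.744,"z":0,"rx":0,"ry":0,"rz":-0.013,"claw":1},{"x":-0.796,"y":0.744,"z":0,"rx":0,"ry":0,"rz":-0.013,"claw":1},{"x":-0.796,"y":0.744,"z":0,"rx":0,"ry":0,"rz":-0.013,"claw":1},{"x":-0.796,"y":0.744,"z":0,"rx":0,"ry":0,"rz":-0.013,"claw":1},{"x":-0.796,"y":0.744,"z":-0.3,"rx":0,"ry":0,"rz":-0.013,"claw":1},{"x":-0.796,"y":0.744,"z":-0.5,"rx":0,"ry":0,"rz":-0.013,"claw":1},{"x":-0.796,"y":0.744,"z":-0.5,"rx":0,"ry":0,"rz":-0.013,"claw":1}]'
python3 - <<'E'
from fit import *
p=capture("wrist");save(p,"w1b.png")
for r in regions_of(p,"cutter_square")[:1]: print(r["conf"],r["centre"],fit("cutter_square",[(p,r["region"])],(.426,.186,-.04)))
print(proj(p,[.426,.186,.04]))
E
```

```text
time_s: 2.85
tcp_pos: [0.4232, 0.1837, 0.0943]
ee_rot: [[-0.041, -0.999, -0.008], [-0.999, 0.041, -0.007], [0.007, 0.008, -1.0]]
wrist_force: [-0.2, 0.7, 0.4]
gripper_width: 1.0
gripper_force: 0.0
0.6 [254.4, 223.2] (np.float64(0.42632431535130194), np.float64(0.18544971824015744), np.float64(-1.1307263554253648), np.float64(0.5037160083671712))
[253.79486191 210.96170566]
```

View pics/w1b.png

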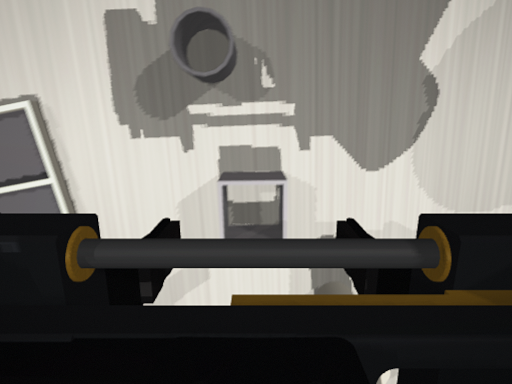

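The square sits centred between the fingers at column 253, walls aligned with them. Going down to grip.

```bash
python3 -m pendant '[{"x":0,"y":0,"z":-0.2,"rx":0,"ry":0,"rz":0,"claw":1},{"x":0,"y":0,"z":-0.32,"rx":0,"ry":0,"rz":0,"claw":1},{"x":0,"y":0,"z":-0.32,"rx":0,"ry":0,"rz":0,"claw":1},{"x":0,"y":0,"z":-0.32,"rx":0,"ry":0,"rz":0,"claw":0},{"x":0,"y":0,"z":-0.32,"rx":0,"ry":0,"rz":0,"claw":0},{"x":0,"y":0,"z":-0.32,"rx":0,"ry":0,"rz":0,"claw":0},{"x":0,"y":0,"z":-0.32,"rx":0,"ry":0,"rz":0,"claw":0},{"x":0,"y":0,"z":-0.32,"rx":0,"ry":0,"rz":0,"claw":0}]'
```

```text
time_s: 3.95
tcp_pos: [0.4261, 0.1861, 0.0179]
ee_rot: [[-0.04, -0.999, 0.0], [-0.999, 0.04, 0.0], [-0.0, -0.0, -1.0]]
wrist_force: [-0.7, 0.1, 3.0]
gripper_width: 0.576
gripper_force: 30.0
```

```bash
python3 -m pendant '[{"x":0,"y":0,"z":0.12,"rx":0,"ry":0,"rz":0,"claw":0},{"x":0,"y":0,"z":0.24,"rx":0,"ry":0,"rz":0,"claw":0},{"x":0.2,"y":0.025,"z":0.24,"rx":0,"ry":0,"rz":0.015,"claw":0},{"x":0.4,"y":0.05,"z":0.24,"rx":0,"ry":0,"rz":0.03,"claw":0},{"x":0.6,"y":0.08,"z":0.24,"rx":0,"ry":0,"rz":0.059,"claw":0},{"x":0.79,"y":0.1,"z":0.24,"rx":0,"ry":0,"rz":0.059,"claw":0},{"x":0.79,"y":0.1,"z":0.24,"rx":0,"ry":0,"rz":0.059,"claw":0},{"x":0.79,"y":0.1,"z":0.24,"rx":0,"ry":0,"rz":0.059,"claw":0}]'
python3 -m pendant '[{"x":0,"y":0,"z":-0.1,"rx":0,"ry":0,"rz":0,"claw":0},{"x":0,"y":0,"z":-0.18,"rx":0,"ry":0,"rz":0,"claw":0},{"x":0,"y":0,"z":-0.21,"rx":0,"ry":0,"rz":0,"claw":0},{"x":0,"y":0,"z":-0.224,"rx":0,"ry":0,"rz":0,"claw":0},{"x":0,"y":0,"z":-0.224,"rx":0,"ry":0,"rz":0,"claw":0},{"x":0,"y":0,"z":-0.225,"rx":0,"ry":0,"rz":0,"claw":0},{"x":0,"y":0,"z":-0.225,"rx":0,"ry":0,"rz":0,"claw":0},{"x":0,"y":0,"z":-0.225,"rx":0,"ry":0,"rz":0,"claw":0}]'
python3 - <<'E'
from h import *
p=capture("side");save(p,"s2.png")
im=p["color"][110:310,190:400,::-1];cv2.imwrite("pics/s2c.png",cv2.resize(im,None,fx=3,fy=3))
E
```

```text
time_s: 4.95
tcp_pos: [0.6223, 0.2105, 0.0764]
ee_rot: [[0.143, -0.99, -0.003], [-0.99, -0.143, -0.001], [0.001, 0.003, -1.0]]
wrist_force: [0.3, 1.1, 0.0]
gripper_width: 0.572
gripper_force: 30.0
time_s: 5.95
tcp_pos: [0.6236, 0.2111, 0.0216]
ee_rot: [[0.144, -0.99, 0.0], [-0.99, -0.144, 0.0], [-0.0, -0.0, -1.0]]
wrist_force: [-0.5, 0.7, -0.4]
gripper_width: 0.576
gripper_force: 30.0
```

View pics/s2c.png

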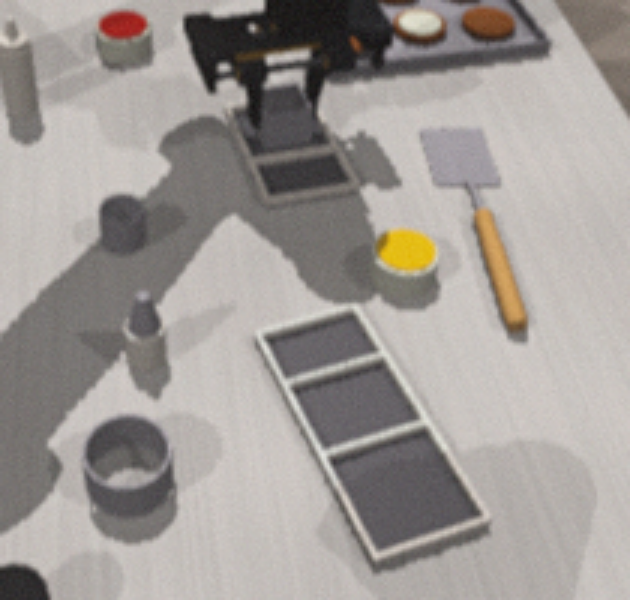

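The square stands in the far, larger bay (crop 285,120), clear of the divider. Releasing, lifting, and going to the bottle.

```bash
python3 -m pendant '[{"x":0,"y":0,"z":0,"rx":0,"ry":0,"rz":0,"claw":0.8},{"x":0,"y":0,"z":0,"rx":0,"ry":0,"rz":0,"claw":0.8},{"x":0,"y":0,"z":0.1,"rx":0,"ry":0,"rz":0,"claw":0.8},{"x":0,"y":0,"z":0.3,"rx":0,"ry":0,"rz":0,"claw":0.8},{"x":-0.25,"y":0.07,"z":0.5,"rx":0,"ry":0,"rz":0,"claw":1},{"x":-0.5,"y":0.14,"z":0.6,"rx":0,"ry":0,"rz":0,"claw":1},{"x":-0.75,"y":0.21,"z":0.6,"rx":0,"ry":0,"rz":0,"claw":1},{"x":-1,"y":0.29,"z":0.6,"rx":0,"ry":0,"rz":0,"claw":1}]'
python3 -m pendant '[{"x":-0.072,"y":0,"z":0,"rx":0,"ry":0,"rz":0,"claw":1},{"x":-0.072,"y":0,"z":0,"rx":0,"ry":0,"rz":0,"claw":1},{"x":-0.072,"y":0,"z":0,"rx":0,"ry":0,"rz":0,"claw":1},{"x":-0.072,"y":0,"z":0,"rx":0,"ry":0,"rz":0,"claw":1},{"x":-0.072,"y":0,"z":0,"rx":0,"ry":0,"rz":0,"claw":1},{"x":-0.072,"y":0,"z":0,"rx":0,"ry":0,"rz":0,"claw":1},{"x":-0.072,"y":0,"z":0,"rx":0,"ry":0,"rz":0,"claw":1},{"x":-0.072,"y":0,"z":0,"rx":0,"ry":0,"rz":0,"claw":1}]'
python3 - <<'E'
from fit import *
p=capture("wrist");a=p["color"];save(p,"w3.png")
for r in regions_of(p,"bottle")[:1]: print(r["conf"],r["centre"],fit("bottle",[(p,r["region"])],(.356,.286)))
print(proj(p,[.356,.286,.11]),proj(p,[.356,.286,.08]))
E
```

```text
time_s: 7.0
tcp_pos: [0.4003, 0.2754, 0.1714]
ee_rot: [[0.143, -0.99, 0.002], [-0.99, -0.143, 0.002], [-0.002, -0.002, -1.0]]
wrist_force: [-0.7, 2.2, 0.2]
gripper_width: 0.995
gripper_force: 0.0
time_s: 8.0
tcp_pos: [0.3837, 0.2748, 0.1703]
ee_rot: [[0.144, -0.99, -0.0], [-0.99, -0.144, 0.0], [-0.0, 0.0, -1.0]]
wrist_force: [-0.0, -0.6, 0.6]
gripper_width: 1.001
gripper_force: 0.0
0.76 [284.3, 204.0] (np.float64(0.35662665529549115), np.float64(0.2847866638973354), 0, np.float64(0.04525654986868233))
[292.18263759 224.03612733] [288.3845036  212.08165043]
```

View pics/w3.png

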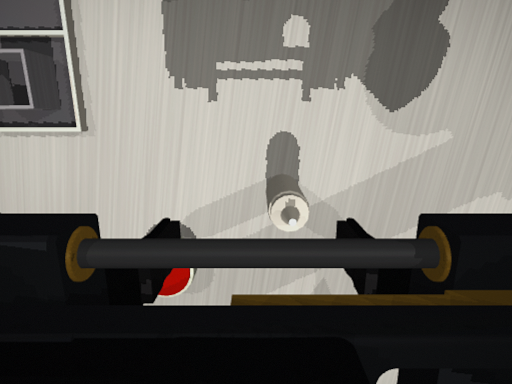

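The bottle is at (290,212), forward and slightly right of centre. The tool stopped about 28 mm short, as the previous call's rows ran past the speed limit, and the red bowl is clear of the fingers. Correcting, then descending.

```bash
python3 -m pendant '[{"x":-0.11,"y":0.041,"z":0,"rx":0,"ry":0,"rz":0,"claw":0.8},{"x":-0.11,"y":0.041,"z":0,"rx":0,"ry":0,"rz":0,"claw":0.8},{"x":-0.11,"y":0.041,"z":-0.2,"rx":0,"ry":0,"rz":0,"claw":0.8},{"x":-0.11,"y":0.041,"z":-0.4,"rx":0,"ry":0,"rz":0,"claw":0.8},{"x":-0.11,"y":0.041,"z":-0.48,"rx":0,"ry":0,"rz":0,"claw":0.8},{"x":-0.11,"y":0.041,"z":-0.48,"rx":0,"ry":0,"rz":0,"claw":0.8},{"x":-0.11,"y":0.041,"z":-0.48,"rx":0,"ry":0,"rz":0,"claw":0},{"x":-0.11,"y":0.041,"z":-0.48,"rx":0,"ry":0,"rz":0,"claw":0}]'
python3 -m pendant '[{"x":0,"y":0,"z":0,"rx":0,"ry":0,"rz":0,"claw":0},{"x":0,"y":0,"z":0,"rx":0,"ry":0,"rz":0,"claw":0},{"x":0,"y":0,"z":0,"rx":0,"ry":0,"rz":0,"claw":0},{"x":0,"y":0,"z":0,"rx":0,"ry":0,"rz":0,"claw":0},{"x":0,"y":0,"z":0,"rx":0,"ry":0,"rz":0,"claw":0},{"x":0,"y":0,"z":0,"rx":0,"ry":0,"rz":0,"claw":0},{"x":0,"y":0,"z":0,"rx":0,"ry":0,"rz":0,"claw":0},{"x":0,"y":0,"z":0,"rx":0,"ry":0,"rz":0,"claw":0}]'
```

```text
time_s: 9.1
tcp_pos: [0.3568, 0.2859, 0.0515]
ee_rot: [[0.144, -0.99, 0.002], [-0.99, -0.144, 0.002], [-0.002, -0.002, -1.0]]
wrist_force: [-0.4, 0.2, 0.3]
gripper_width: 0.653
gripper_force: 0.0
time_s: 10.1
tcp_pos: [0.3562, 0.2852, 0.0507]
ee_rot: [[0.144, -0.99, 0.0], [-0.99, -0.144, 0.0], [-0.0, -0.0, -1.0]]
wrist_force: [-2.3, -0.8, 6.0]
gripper_width: 0.402
gripper_force: 30.0
```

```bash
python3 -m pendant '[{"x":0,"y":0,"z":0.14,"rx":0,"ry":0,"rz":0,"claw":0},{"x":0,"y":0,"z":0.28,"rx":0,"ry":0,"rz":0,"claw":0},{"x":0.14,"y":-0.08,"z":0.28,"rx":0,"ry":0,"rz":0,"claw":0},{"x":0.28,"y":-0.16,"z":0.28,"rx":0,"ry":0,"rz":0,"claw":0},{"x":0.42,"y":-0.24,"z":0.28,"rx":0,"ry":0,"rz":0,"claw":0},{"x":0.56,"y":-0.32,"z":0.28,"rx":0,"ry":0,"rz":0,"claw":0},{"x":0.7,"y":-0.4,"z":0.28,"rx":0,"ry":0,"rz":0,"claw":0},{"x":0.8,"y":-0.46,"z":0.28,"rx":0,"ry":0,"rz":0,"claw":0}]'
python3 -m pendant '[{"x":0.14,"y":-0.06,"z":0,"rx":0,"ry":0,"rz":0,"claw":0},{"x":0.28,"y":-0.12,"z":0,"rx":0,"ry":0,"rz":0,"claw":0},{"x":0.314,"y":-0.133,"z":0,"rx":0,"ry":0,"rz":0,"claw":0},{"x":0.314,"y":-0.133,"z":0,"rx":0,"ry":0,"rz":0,"claw":0},{"x":0.314,"y":-0.133,"z":-0.1,"rx":0,"ry":0,"rz":0,"claw":0},{"x":0.314,"y":-0.133,"z":-0.18,"rx":0,"ry":0,"rz":0,"claw":0},{"x":0.314,"y":-0.133,"z":-0.18,"rx":0,"ry":0,"rz":0,"claw":0},{"x":0.314,"y":-0.133,"z":-0.18,"rx":0,"ry":0,"rz":0,"claw":0}]'
python3 - <<'E'
from h import *
p=capture("side");save(p,"s3.png")
im=p["color"][100:240,200:340,::-1];cv2.imwrite("pics/s3c.png",cv2.resize(im,None,fx=4,fy=4))
E
```

```text
time_s: 11.1
tcp_pos: [0.557, 0.1688, 0.1191]
ee_rot: [[0.143, -0.99, -0.001], [-0.99, -0.143, -0.001], [0.0, 0.002, -1.0]]
wrist_force: [-0.9, 0.0, -1.0]
gripper_width: 0.404
gripper_force: 30.0
time_s: 12.1
tcp_pos: [0.6347, 0.1375, 0.0763]
ee_rot: [[0.145, -0.989, 0.001], [-0.989, -0.145, 0.0], [-0.0, -0.001, -1.0]]
wrist_force: [-0.1, 0.2, -1.1]
gripper_width: 0.404
gripper_force: 30.0
```

View pics/s3c.png

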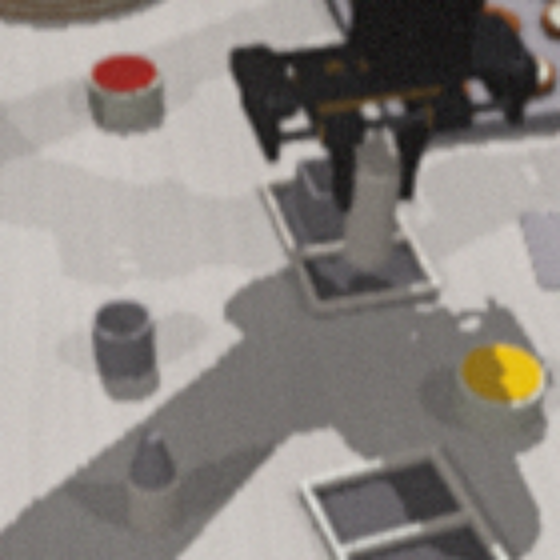

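The bottle hangs over the small bay (crop 370,265), with the square in the large bay behind it. Lowering and releasing.

```bash
python3 -m pendant '[{"x":0,"y":0,"z":-0.05,"rx":0,"ry":0,"rz":0,"claw":0},{"x":0,"y":0,"z":-0.08,"rx":0,"ry":0,"rz":0,"claw":0},{"x":0,"y":0,"z":-0.09,"rx":0,"ry":0,"rz":0,"claw":0},{"x":0,"y":0,"z":-0.09,"rx":0,"ry":0,"rz":0,"claw":0},{"x":0,"y":0,"z":-0.09,"rx":0,"ry":0,"rz":0,"claw":0},{"x":0,"y":0,"z":-0.09,"rx":0,"ry":0,"rz":0,"claw":0.65},{"x":0,"y":0,"z":-0.09,"rx":0,"ry":0,"rz":0,"claw":0.65},{"x":0,"y":0,"z":-0.09,"rx":0,"ry":0,"rz":0,"claw":0.65}]'
python3 -m pendant '[{"x":0,"y":0,"z":0.1,"rx":0,"ry":0,"rz":0,"claw":0.7},{"x":0,"y":0,"z":0.3,"rx":0,"ry":0,"rz":0,"claw":0.7},{"x":0,"y":0,"z":0.5,"rx":0,"ry":0,"rz":0,"claw":1},{"x":-0.05,"y":-0.22,"z":0.5,"rx":0,"ry":0,"rz":0,"claw":1},{"x":-0.1,"y":-0.44,"z":0.5,"rx":0,"ry":0,"rz":0,"claw":1},{"x":-0.15,"y":-0.66,"z":0.5,"rx":0,"ry":0,"rz":0,"claw":1},{"x":-0.2,"y":-0.88,"z":0.5,"rx":0,"ry":0,"rz":0,"claw":1},{"x":-0.2,"y":-1,"z":0.5,"rx":0,"ry":0,"rz":0,"claw":1}]'
python3 - <<'E'
from h import *
p=capture("scene");save(p,"s4.png")
im=p["color"][150:290,290:430,::-1];cv2.imwrite("pics/s4c.png",cv2.resize(im,None,fx=4,fy=4))
E
```

```text
time_s: 13.15
tcp_pos: [0.6348, 0.1368, 0.0525]
ee_rot: [[0.144, -0.99, 0.0], [-0.99, -0.144, -0.0], [0.0, -0.0, -1.0]]
wrist_force: [-0.1, -0.3, -0.6]
gripper_width: 0.626
gripper_force: 0.0
time_s: 14.15
tcp_pos: [0.5836, -0.1156, 0.1779]
ee_rot: [[0.142, -0.99, -0.0], [-0.99, -0.142, -0.0], [0.0, 0.0, -1.0]]
wrist_force: [0.3, -0.2, 0.6]
gripper_width: 1.0
gripper_force: 0.0
```

View pics/s4c.png

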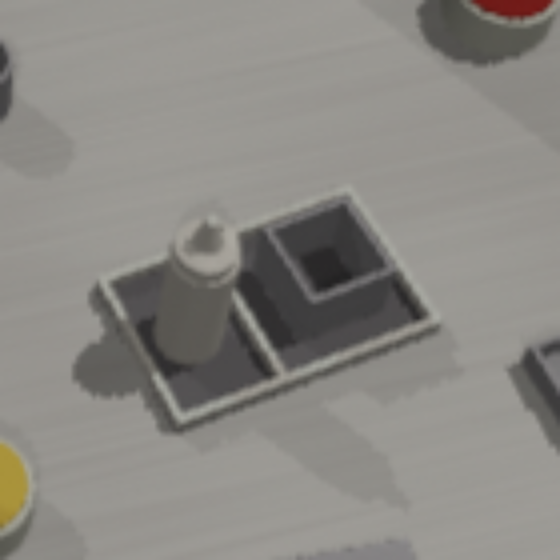

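Bottle and square both stand upright in the middle of their bays (crop 195,330 and 325,260). Next is the large ring.

```bash
python3 -m pendant '[{"x":-0.2,"y":-0.1,"z":0,"rx":0,"ry":0,"rz":0.032,"claw":1},{"x":-0.4,"y":-0.2,"z":0,"rx":0,"ry":0,"rz":0.032,"claw":1},{"x":-0.55,"y":-0.296,"z":0,"rx":0,"ry":0,"rz":0.032,"claw":1},{"x":-0.55,"y":-0.296,"z":-0.2,"rx":0,"ry":0,"rz":0.032,"claw":1},{"x":-0.55,"y":-0.296,"z":-0.36,"rx":0,"ry":0,"rz":0.032,"claw":1},{"x":-0.55,"y":-0.296,"z":-0.36,"rx":0,"ry":0,"rz":0.032,"claw":1},{"x":-0.55,"y":-0.296,"z":-0.36,"rx":0,"ry":0,"rz":0.032,"claw":1},{"x":-0.55,"y":-0.296,"z":-0.36,"rx":0,"ry":0,"rz":0.032,"claw":1}]'
python3 - <<'E'
from h import *
p=capture("wrist");save(p,"w5.png")
for r in regions_of(p,"cutter_large")[:1]: print(r["conf"],r["centre"])
a=np.linspace(0,2*np.pi,5)[:4]
for t in a: print(proj(p,[.446+.033*np.cos(t),-.1895+.033*np.sin(t),.04]).round())
E
```

```text
time_s: 15.2
tcp_pos: [0.4487, -0.1872, 0.0895]
ee_rot: [[0.243, -0.97, 0.004], [-0.97, -0.243, -0.001], [0.001, -0.004, -1.0]]
wrist_force: [-0.2, 0.4, -0.2]
gripper_width: 0.997
gripper_force: 0.0
0.59 [267.3, 225.5]
[218. 196.]
[252. 249.]
[308. 218.]
[275. 163.]
```

View pics/w5.png

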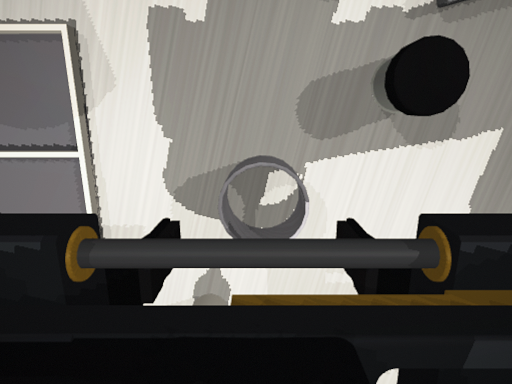

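The ring is at (264,200), columns 221–308, as predicted; descending with a small correction.

```bash
python3 -m pendant '[{"x":-0.008,"y":-0.009,"z":-0.05,"rx":0,"ry":0,"rz":0,"claw":1},{"x":-0.008,"y":-0.009,"z":-0.2,"rx":0,"ry":0,"rz":0,"claw":1},{"x":-0.008,"y":-0.009,"z":-0.278,"rx":0,"ry":0,"rz":0,"claw":1},{"x":-0.008,"y":-0.009,"z":-0.278,"rx":0,"ry":0,"rz":0,"claw":1},{"x":-0.008,"y":-0.009,"z":-0.278,"rx":0,"ry":0,"rz":0,"claw":0},{"x":-0.008,"y":-0.009,"z":-0.278,"rx":0,"ry":0,"rz":0,"claw":0},{"x":-0.008,"y":-0.009,"z":-0.278,"rx":0,"ry":0,"rz":0,"claw":0},{"x":-0.008,"y":-0.009,"z":-0.278,"rx":0,"ry":0,"rz":0,"claw":0}]'
```

```text
time_s: 16.3
tcp_pos: [0.4456, -0.1895, 0.019]
ee_rot: [[0.243, -0.97, 0.001], [-0.97, -0.243, -0.0], [0.001, -0.001, -1.0]]
wrist_force: [0.1, 0.7, 3.7]
gripper_width: 0.74
gripper_force: 30.0
```

```bash
python3 -m pendant '[{"x":0,"y":0,"z":0.12,"rx":0,"ry":0,"rz":0,"claw":0},{"x":0,"y":0,"z":0.24,"rx":0,"ry":0,"rz":0,"claw":0},{"x":0.2,"y":-0.03,"z":0.24,"rx":0,"ry":0,"rz":0,"claw":0},{"x":0.4,"y":-0.07,"z":0.24,"rx":0,"ry":0,"rz":0,"claw":0},{"x":0.6,"y":-0.1,"z":0.24,"rx":0,"ry":0,"rz":0,"claw":0},{"x":0.805,"y":-0.131,"z":0.24,"rx":0,"ry":0,"rz":0,"claw":0},{"x":0.805,"y":-0.131,"z":0.24,"rx":0,"ry":0,"rz":0,"claw":0},{"x":0.805,"y":-0.131,"z":0.24,"rx":0,"ry":0,"rz":0,"claw":0}]'
python3 - <<'E'
from h import *
s=sense();print(s["tcp_pos"],s["gripper_width"])
p=capture("wrist");save(p,"w6.png")
E
```

```text
time_s: 17.3
tcp_pos: [0.6452, -0.2219, 0.0773]
ee_rot: [[0.242, -0.97, -0.002], [-0.97, -0.242, 0.001], [-0.001, 0.002, -1.0]]
wrist_force: [-1.0, -0.1, -0.4]
gripper_width: 0.738
gripper_force: 30.0
[ 0.64520953 -0.22191029  0.0772835 ] 0.7382709537492501
```

View pics/w6.png

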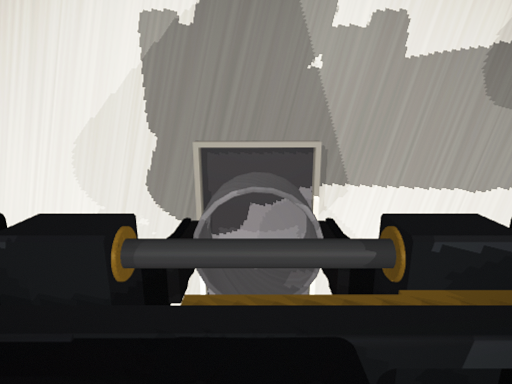

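The ring hangs centred across the large bay (258,235), edges parallel to the tray. Lowering, releasing, and heading for the jar.

```bash
python3 -m pendant '[{"x":0,"y":0,"z":-0.1,"rx":0,"ry":0,"rz":0,"claw":0},{"x":0,"y":0,"z":-0.18,"rx":0,"ry":0,"rz":0,"claw":0},{"x":0,"y":0,"z":-0.21,"rx":0,"ry":0,"rz":0,"claw":0},{"x":0,"y":0,"z":-0.223,"rx":0,"ry":0,"rz":0,"claw":0},{"x":0,"y":0,"z":-0.225,"rx":0,"ry":0,"rz":0,"claw":0},{"x":0,"y":0,"z":-0.225,"rx":0,"ry":0,"rz":0,"claw":0},{"x":0,"y":0,"z":-0.225,"rx":0,"ry":0,"rz":0,"claw":1},{"x":0,"y":0,"z":-0.225,"rx":0,"ry":0,"rz":0,"claw":1}]'
python3 -m pendant '[{"x":0,"y":0,"z":0.05,"rx":0,"ry":0,"rz":0,"claw":1},{"x":0,"y":0,"z":0.2,"rx":0,"ry":0,"rz":0,"claw":1},{"x":0,"y":0,"z":0.38,"rx":0,"ry":0,"rz":0,"claw":1},{"x":-0.2,"y":-0.06,"z":0.38,"rx":0,"ry":0,"rz":0,"claw":1},{"x":-0.4,"y":-0.12,"z":0.38,"rx":0,"ry":0,"rz":0,"claw":1},{"x":-0.6,"y":-0.18,"z":0.38,"rx":0,"ry":0,"rz":0,"claw":1},{"x":-0.8,"y":-0.24,"z":0.38,"rx":0,"ry":0,"rz":0,"claw":1},{"x":-1,"y":-0.31,"z":0.38,"rx":0,"ry":0,"rz":0,"claw":1}]'
```

```text
time_s: 18.35
tcp_pos: [0.6467, -0.2222, 0.0224]
ee_rot: [[0.243, -0.97, 0.001], [-0.97, -0.243, -0.0], [0.0, -0.001, -1.0]]
wrist_force: [-0.8, -0.8, 0.3]
gripper_width: 0.887
gripper_force: 0.0
time_s: 19.35
tcp_pos: [0.3952, -0.3001, 0.1182]
ee_rot: [[0.243, -0.97, 0.002], [-0.97, -0.243, -0.001], [0.001, -0.002, -1.0]]
wrist_force: [-0.5, -0.3, -0.3]
gripper_width: 1.002
gripper_force: 0.0
```

```bash
python3 -m pendant '[{"x":-0.119,"y":0,"z":0,"rx":0,"ry":0,"rz":0,"claw":1},{"x":-0.119,"y":0,"z":-0.1,"rx":0,"ry":0,"rz":0,"claw":1},{"x":-0.119,"y":0,"z":-0.25,"rx":0,"ry":0,"rz":0,"claw":1},{"x":-0.119,"y":0,"z":-0.386,"rx":0,"ry":0,"rz":0,"claw":1},{"x":-0.119,"y":0,"z":-0.386,"rx":0,"ry":0,"rz":0,"claw":1},{"x":-0.119,"y":0,"z":-0.386,"rx":0,"ry":0,"rz":0,"claw":1},{"x":-0.119,"y":0,"z":-0.386,"rx":0,"ry":0,"rz":0,"claw":0},{"x":-0.119,"y":0,"z":-0.386,"rx":0,"ry":0,"rz":0,"claw":0}]'
python3 -m pendant '[{"x":0,"y":0,"z":0,"rx":0,"ry":0,"rz":0,"claw":0},{"x":0,"y":0,"z":0,"rx":0,"ry":0,"rz":0,"claw":0},{"x":0,"y":0,"z":0,"rx":0,"ry":0,"rz":0,"claw":0},{"x":0,"y":0,"z":0.05,"rx":0,"ry":0,"rz":0,"claw":0},{"x":0,"y":0,"z":0.1,"rx":0,"ry":0,"rz":0,"claw":0},{"x":0,"y":0,"z":0.2,"rx":0,"ry":0,"rz":0,"claw":0},{"x":0,"y":0,"z":0.28,"rx":0,"ry":0,"rz":0,"claw":0},{"x":0,"y":0,"z":0.28,"rx":0,"ry":0,"rz":0,"claw":0}]'
```

```text
time_s: 20.35
tcp_pos: [0.3674, -0.2999, 0.0216]
ee_rot: [[0.243, -0.97, 0.002], [-0.97, -0.243, -0.001], [0.001, -0.002, -1.0]]
wrist_force: [0.4, 0.4, -0.4]
gripper_width: 0.852
gripper_force: 0.0
time_s: 21.35
tcp_pos: [0.368, -0.3002, 0.0926]
ee_rot: [[0.243, -0.97, 0.005], [-0.97, -0.243, -0.002], [0.003, -0.004, -1.0]]
wrist_force: [0.2, -0.1, -0.9]
gripper_width: 0.54
gripper_force: 30.0
```

```bash
python3 -m pendant '[{"x":0.12,"y":0.072,"z":0,"rx":0,"ry":0,"rz":0,"claw":0},{"x":0.24,"y":0.144,"z":0,"rx":0,"ry":0,"rz":0,"claw":0},{"x":0.36,"y":0.216,"z":0,"rx":0,"ry":0,"rz":0,"claw":0},{"x":0.5,"y":0.3,"z":0,"rx":0,"ry":0,"rz":0,"claw":0},{"x":0.65,"y":0.39,"z":0,"rx":0,"ry":0,"rz":0,"claw":0},{"x":0.8,"y":0.48,"z":0,"rx":0,"ry":0,"rz":0,"claw":0},{"x":0.9,"y":0.54,"z":0,"rx":0,"ry":0,"rz":0,"claw":0},{"x":1,"y":0.6,"z":0,"rx":0,"ry":0,"rz":0,"claw":0}]'
python3 -m pendant '[{"x":0.04,"y":0.024,"z":0,"rx":0,"ry":0,"rz":0,"claw":0},{"x":0.04,"y":0.024,"z":0,"rx":0,"ry":0,"rz":0,"claw":0},{"x":0.04,"y":0.024,"z":-0.08,"rx":0,"ry":0,"rz":0,"claw":0},{"x":0.04,"y":0.024,"z":-0.16,"rx":0,"ry":0,"rz":0,"claw":0},{"x":0.04,"y":0.024,"z":-0.2,"rx":0,"ry":0,"rz":0,"claw":0},{"x":0.04,"y":0.024,"z":-0.2,"rx":0,"ry":0,"rz":0,"claw":0},{"x":0.04,"y":0.024,"z":-0.2,"rx":0,"ry":0,"rz":0,"claw":0},{"x":0.04,"y":0.024,"z":-0.2,"rx":0,"ry":0,"rz":0,"claw":0}]'
```

```text
time_s: 22.35
tcp_pos: [0.6168, -0.1488, 0.0891]
ee_rot: [[0.243, -0.97, -0.002], [-0.97, -0.243, 0.0], [-0.001, 0.002, -1.0]]
wrist_force: [0.0, 0.3, -0.1]
gripper_width: 0.537
gripper_force: 30.0
time_s: 23.35
tcp_pos: [0.6272, -0.1438, 0.0415]
ee_rot: [[0.243, -0.97, 0.002], [-0.97, -0.243, -0.0], [0.0, -0.002, -1.0]]
wrist_force: [-0.2, -0.8, -1.5]
gripper_width: 0.543
gripper_force: 30.0
```

```bash
python3 -m pendant '[{"x":0,"y":0,"z":-0.03,"rx":0,"ry":0,"rz":0,"claw":0},{"x":0,"y":0,"z":-0.055,"rx":0,"ry":0,"rz":0,"claw":0},{"x":0,"y":0,"z":-0.069,"rx":0,"ry":0,"rz":0,"claw":0},{"x":0,"y":0,"z":-0.069,"rx":0,"ry":0,"rz":0,"claw":0},{"x":0,"y":0,"z":-0.069,"rx":0,"ry":0,"rz":0,"claw":0},{"x":0,"y":0,"z":-0.069,"rx":0,"ry":0,"rz":0,"claw":0.8},{"x":0,"y":0,"z":-0.069,"rx":0,"ry":0,"rz":0,"claw":0.8},{"x":0,"y":0,"z":-0.069,"rx":0,"ry":0,"rz":0,"claw":0.8}]'
python3 -m pendant '[{"x":0,"y":0,"z":0.1,"rx":0,"ry":0,"rz":0,"claw":0.8},{"x":0,"y":0,"z":0.25,"rx":0,"ry":0,"rz":0,"claw":0.8},{"x":0,"y":0,"z":0.4,"rx":0,"ry":0,"rz":0,"claw":0.8},{"x":-0.2,"y":0.09,"z":0.4,"rx":0,"ry":0,"rz":0,"claw":0.8},{"x":-0.4,"y":0.18,"z":0.4,"rx":0,"ry":0,"rz":0,"claw":0.8},{"x":-0.644,"y":0.284,"z":0.4,"rx":0,"ry":0,"rz":0,"claw":0.8},{"x":-0.644,"y":0.284,"z":0.4,"rx":0,"ry":0,"rz":0,"claw":0.8},{"x":-0.644,"y":0.284,"z":0.4,"rx":0,"ry":0,"rz":0,"claw":0.8}]'
python3 - <<'E'
from fit import *
p=capture("wrist");save(p,"w7.png")
for r in regions_of(p,"nozzle")[:1]: print(r["conf"],r["centre"],fit("nozzle",[(p,r["region"])],(.466,-.073)))
print(sense()["tcp_pos"])
E
```

```text
time_s: 24.35
tcp_pos: [0.6269, -0.1438, 0.023]
ee_rot: [[0.243, -0.97, 0.0], [-0.97, -0.243, -0.0], [0.0, -0.0, -1.0]]
wrist_force: [1.3, -0.1, 0.7]
gripper_width: 0.761
gripper_force: 0.0
time_s: 25.35
tcp_pos: [0.4664, -0.0724, 0.124]
ee_rot: [[0.244, -0.97, 0.002], [-0.97, -0.244, 0.0], [0.001, -0.002, -1.0]]
wrist_force: [0.9, 0.6, 0.4]
gripper_width: 0.798
gripper_force: 0.0
0.61 [256.7, 195.1] (np.float64(0.4666630418635904), np.float64(-0.07178811988048255), 0, np.float64(0.04963584547181765))
[ 0.46731238 -0.07267649  0.12364383]
```

View pics/w7.png

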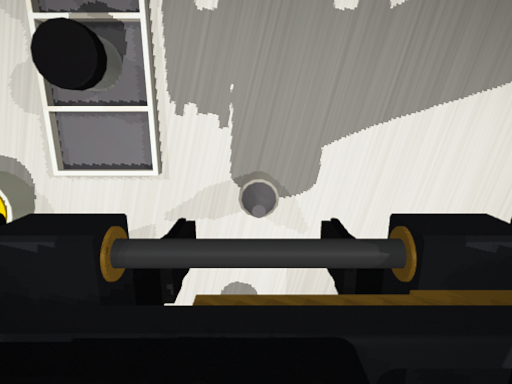

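The nozzle is centred between the fingers at (258,198) and the jar stands in the middle bay (70,52). Descending and gripping.

```bash
python3 -m pendant '[{"x":0,"y":0,"z":-0.15,"rx":0,"ry":0,"rz":0,"claw":0.8},{"x":0,"y":0,"z":-0.3,"rx":0,"ry":0,"rz":0,"claw":0.8},{"x":0,"y":0,"z":-0.434,"rx":0,"ry":0,"rz":0,"claw":0.8},{"x":0,"y":0,"z":-0.434,"rx":0,"ry":0,"rz":0,"claw":0.8},{"x":0,"y":0,"z":-0.434,"rx":0,"ry":0,"rz":0,"claw":0},{"x":0,"y":0,"z":-0.434,"rx":0,"ry":0,"rz":0,"claw":0},{"x":0,"y":0,"z":-0.434,"rx":0,"ry":0,"rz":0,"claw":0},{"x":0,"y":0,"z":-0.434,"rx":0,"ry":0,"rz":0,"claw":0}]'
```

```text
time_s: 26.45
tcp_pos: [0.466, -0.0726, 0.0154]
ee_rot: [[0.243, -0.97, 0.001], [-0.97, -0.243, 0.0], [0.0, -0.001, -1.0]]
wrist_force: [-0.1, -0.2, -0.7]
gripper_width: 0.431
gripper_force: 0.0
```

```bash
python3 -m pendant '[{"x":0,"y":0,"z":0,"rx":0,"ry":0,"rz":0,"claw":0},{"x":0,"y":0,"z":0,"rx":0,"ry":0,"rz":0,"claw":0},{"x":0,"y":0,"z":0,"rx":0,"ry":0,"rz":0,"claw":0},{"x":0,"y":0,"z":0.12,"rx":0,"ry":0,"rz":0,"claw":0},{"x":0,"y":0,"z":0.24,"rx":0,"ry":0,"rz":0,"claw":0},{"x":0.2,"y":-0.012,"z":0.24,"rx":0,"ry":0,"rz":0,"claw":0},{"x":0.4,"y":-0.024,"z":0.24,"rx":0,"ry":0,"rz":0,"claw":0},{"x":0.582,"y":-0.036,"z":0.24,"rx":0,"ry":0,"rz":0,"claw":0}]'
python3 -m pendant '[{"x":0,"y":0,"z":0,"rx":0,"ry":0,"rz":0,"claw":0},{"x":0,"y":0,"z":0,"rx":0,"ry":0,"rz":0,"claw":0},{"x":0,"y":0,"z":-0.08,"rx":0,"ry":0,"rz":0,"claw":0},{"x":0,"y":0,"z":-0.15,"rx":0,"ry":0,"rz":0,"claw":0},{"x":0,"y":0,"z":-0.15,"rx":0,"ry":0,"rz":0,"claw":0},{"x":0,"y":0,"z":-0.15,"rx":0,"ry":0,"rz":0,"claw":0},{"x":0,"y":0,"z":-0.15,"rx":0,"ry":0,"rz":0,"claw":0},{"x":0,"y":0,"z":-0.15,"rx":0,"ry":0,"rz":0,"claw":0}]'
```

```text
time_s: 27.45
tcp_pos: [0.6126, -0.0817, 0.0745]
ee_rot: [[0.243, -0.97, -0.0], [-0.97, -0.243, 0.0], [-0.0, 0.0, -1.0]]
wrist_force: [1.0, 0.2, 0.2]
gripper_width: 0.382
gripper_force: 30.0
time_s: 28.45
tcp_pos: [0.6115, -0.0817, 0.0379]
ee_rot: [[0.243, -0.97, 0.001], [-0.97, -0.243, 0.0], [0.0, -0.001, -1.0]]
wrist_force: [-0.4, -0.0, -0.1]
gripper_width: 0.389
gripper_force: 30.0
```

```bash
python3 -m pendant '[{"x":0,"y":0,"z":-0.04,"rx":0,"ry":0,"rz":0,"claw":0},{"x":0,"y":0,"z":-0.065,"rx":0,"ry":0,"rz":0,"claw":0},{"x":0,"y":0,"z":-0.077,"rx":0,"ry":0,"rz":0,"claw":0},{"x":0,"y":0,"z":-0.077,"rx":0,"ry":0,"rz":0,"claw":0},{"x":0,"y":0,"z":-0.077,"rx":0,"ry":0,"rz":0,"claw":0},{"x":0,"y":0,"z":-0.077,"rx":0,"ry":0,"rz":0,"claw":0.7},{"x":0,"y":0,"z":-0.077,"rx":0,"ry":0,"rz":0,"claw":0.7},{"x":0,"y":0,"z":-0.077,"rx":0,"ry":0,"rz":0,"claw":0.7}]'
python3 -m pendant '[{"x":0,"y":0,"z":0.1,"rx":0,"ry":0,"rz":0,"claw":0.7},{"x":0,"y":0,"z":0.3,"rx":0,"ry":0,"rz":0,"claw":0.7},{"x":0,"y":0,"z":0.5,"rx":0,"ry":0,"rz":0,"claw":0.7},{"x":-0.1,"y":0.2,"z":0.7,"rx":0,"ry":0,"rz":0,"claw":0.7},{"x":-0.3,"y":0.4,"z":0.7,"rx":0,"ry":0,"rz":0,"claw":0.7},{"x":-0.5,"y":0.4,"z":0.7,"rx":0,"ry":0,"rz":0,"claw":0.7},{"x":-0.5,"y":0.4,"z":0.7,"rx":0,"ry":0,"rz":0,"claw":0.7},{"x":-0.5,"y":0.4,"z":0.7,"rx":0,"ry":0,"rz":0,"claw":0.7}]'
python3 - <<'E'
from h import *
p=capture("scene");im=p["color"][170:330,120:420,::-1];im=cv2.resize(im,None,fx=2.6,fy=2.6,interpolation=cv2.INTER_CUBIC)
cv2.imwrite("pics/f1.png",im)
p=capture("side");im=p["color"][100:320,190:390,::-1];cv2.imwrite("pics/f2.png",cv2.resize(im,None,fx=2.7,fy=2.7,interpolation=cv2.INTER_CUBIC))
E
```

```text
time_s: 29.45
tcp_pos: [0.6113, -0.0817, 0.0177]
ee_rot: [[0.243, -0.97, -0.0], [-0.97, -0.243, 0.0], [-0.0, 0.0, -1.0]]
wrist_force: [0.1, -0.2, 1.1]
gripper_width: 0.636
gripper_force: 0.0
time_s: 30.45
tcp_pos: [0.4867, 0.0186, 0.1937]
ee_rot: [[0.243, -0.97, 0.002], [-0.97, -0.243, 0.0], [0.0, -0.002, -1.0]]
wrist_force: [0.7, 0.8, 0.2]
gripper_width: 0.701
gripper_force: 0.0
```

View pics/f1.png

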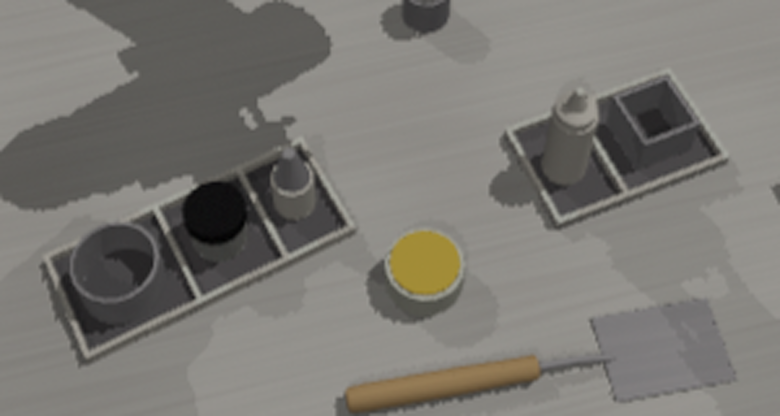

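View pics/f2.png

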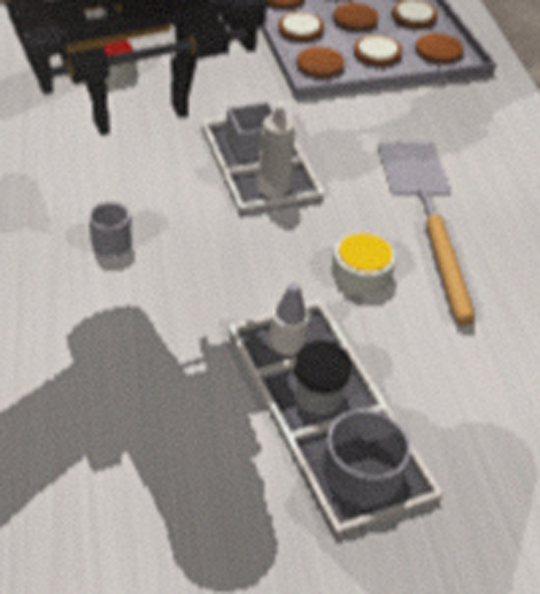

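Both views show all five items upright in the middle of their bays: ring (115,265), jar (215,215), nozzle (292,190), bottle (570,145) and square (655,115) in the scene crop. The small cutter is untouched at (426,10), so I'm handing in.

```bash
python3 -c "
from station import *
print(finish_job())"
```

```text
the job is handed in; nothing more can be done
None
```

Both kits are made up and the job is handed in: all five items stand upright, about in the middle of their bays, and the small round cutter was left where it was; the robot's clock read about 30 s of the 144 s allowed.

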